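# Move three power parts on by one station and close the case

## Task

Move the three power parts on by one station: the tall capacitor from the open case to the middle of the balance's round pan, the round toroid from the balance to the middle of the aluminium test plate, and the finned heat sink from the test plate into the middle of the case. No station can take two parts, so begin by parking one of them on the empty rubber pad. Set every part down gently, upright and released, and only when all three are in place swing the case's lid gently fully shut.

Things in the scene. Friction and masses are not known exactly. Their poses are not given: they have to be found in the camera images.
- capacitor_mid (a point): Tall bare-metal cylinder with a black top, standing upright, 50 mm across and 66 mm high, two small metal screw terminals (6 mm high) on its top: a capacitor, 0.15 to 0.31 kg. The point is its centre, 33 mm above its underside; z is up along its axis. It starts in the case and sticks out 17 mm above the rim; the lid cannot close over it.
- toroid_mid (a point): Copper-coloured flat round disc with a dark centre and a bolt head (2 mm high), 56 mm across and 34 mm high: a toroidal transformer, 0.21 to 0.42 kg. The point is its centre, 17 mm above its underside; z is up. It starts on the balance's pan.
- heatsink_mid (a point): Dark metal heat sink with fins pointing up, 80 mm long (its x), 46 mm wide (its y), 34 mm high, 0.13 to 0.25 kg. Grip it across its 46 mm width, on the two long outer fins (they act as solid sides). The point is its centre, 17 mm above its underside; z is up. It starts on the test plate.
- balance: White table balance, fixed, 150 x 130 mm, with a flat round steel pan 110 mm across. The origin is on the table right below the centre of the pan; the pan's top is 40 mm above it. z is up; the display is on its -x side.
- testplate: Square grey box with a bare aluminium top plate, fixed, 130 x 130 mm. The origin is on the table below its centre; the plate's top (118 x 118 mm) is 30 mm above it. z is up, x and y along the sides.
- pad: Flat black rubber pad, fixed, 120 x 120 mm, empty at the start: the free spot. The origin is on the table below its centre; its top is 10 mm above it. z is up.
- case: Open black instrument case, fixed, outside 142 x 142 mm, rim 55 mm high, walls 6 mm, inner floor 6 mm above the table and 130 x 130 mm. The origin is on the table below its centre; x points to the hinge side, y along the hinge, z up. The lid's hinge line runs along y at x = +71 mm, 55 mm up.
- lid_edge (a point): Middle of the lid's free edge, on the lid's outer face (the face that is on top when shut). The lid is a flat black plate 142 x 142 mm, 10 mm thick, without handle, 0.15 kg; push it from behind on its outer face. With the lid shut the point lies at x = -71 mm, z = 65 mm in the case's frame.
- case_lid (a joint): Angle of the case's lid in rad: 0 = shut on the rim, 1.57 = standing upright, up to 1.9 = leaning back over the far side. It starts open at 1.6 to 1.8. The hinge is stiff: the lid stays at any angle and needs about 0.26 Nm at most to move it (some 3 N at 90 mm from the hinge).
There are look-alikes about, which are no part of the job. What is shaped like the part that bears capacitor_mid but blue, pink or yellow is not meant.

How it is judged:
By the outcome, as a careful person would: the job done as asked, in the order asked, and still so for the second after the job is handed in, with the robot touching nothing.
It also fails if it takes over 125 s, if anything falls off the work surface, if the arm or the gripper's body presses on something with over 40 N, if the wrist force passes 120 N, or if a joint passes its speed limit or range.

## Robot

A 6-joint arm with a two-finger parallel gripper is mounted at the origin on the work surface. World frame = base frame: x ahead of the robot, y to its left, z up, the work surface at z = 0. Lengths are in m, angles in rad, forces in N, time in s.
With the tool pointing down it reaches from about 0.325 to 0.75 m from the base axis. Payload 7.6 kg.
Tool frame: the origin (TCP) lies on the centre line of the jaws, within the pads' length; the fingertips stand 8 mm ahead of it and the grasp point (between the pads) lies 11 mm behind it (tips_ahead is the distance from the TCP to the fingertips, in m); y points along the fingers, z is the direction in which the jaws open and shut, and the axes are right-handed (so a half turn about y gives the same grasp; the last joint's range is limited). The gripper opens to 85 mm and grips with 20 to 120 N. Pads are 22 mm wide; open, the fingers measure 114 mm over their backs; the gripper's body (76 mm by 85 mm) begins 54 mm behind the grasp point. The pads swing forward as they close: fully open they stand 13 mm farther back than shut.
Start: joints at [-1.314, 0.052, 1.401, -0, 1.689, -0.07], TCP at [0.169, -0.497, 0.239] pointing down, gripper open.
Joint ranges: [-2.9, 2.9], [-0.91, 2.17], [0.12, 2.37], [-1.06, 4.2], [0.26, 2.73], [-2.93, 2.93]. Speed limits (rad/s): [2.57, 2.57, 3.01, 3.14, 3.14, 3.14].

## Interface

Orientations are given as a unit quaternion [x, y, z, w].
In Python, from plant import observe, capture, camera_info, job_done, tips_ahead gives the robot as it stands. The module is installed in compiled form; this text tells all that it offers.
- The arm moves only by the tool move_arm, never from a script. Its argument "commands" is a list of rows, each a list of 3 entries, a list of its own where there are three numbers: the shift along the tool's x, y, z scaled (see below), then the turn, a rotation vector about the tool's x, y, z scaled (see below), then the opening, from 0 (shut) to 1 (fully open). A call has 1 to 8 rows; each row is the pose to reach, as a shift and turn from the pose commanded when the call began, along the tool's axes at that moment, turning the shorter way round; what a row does not reach only later rows make up. The controller multiplies each number of a shift by 120 mm and each number of a turn by pi rad. A row lasts 1/8 s, in which the tool goes at most 62.5 mm and 10.7 degrees, less where a joint would pass 70% of its speed; a pose out of reach is approached as far as the arm can. A call with a number of a shift or a turn outside -1 to 1 is refused whole. A call with a gripper value outside its range is refused whole. The fingers move at their own pace and stop on an object; "squeeze" is the grip in N (left out, the last holds). Time passes only in rows, so rows that repeat a pose let the fingers close. It gives the time, the measured TCP pose, the force and the opening at its end, in the units of the state.
- observe(): the state, without advancing time (a new reading comes with each control period).
- capture(name): name is "scene" or "top" or "wrist"; returns (picture, depth): 420x560x3 uint8, blue, green, red; 420x560 float32, m along the optical axis (not along the pixel's ray), 0 where there is no reading.
- camera_info(name): a dict with "intrinsics" (3x3 intrinsics, pixels), "k1" (the pictures are not rectified: a ray, as slopes to the right and down, at radius r is drawn at 1 + k1 r^2 times it, then the intrinsics apply), "rvec" (rotation vector, rad) and "tvec" (3), from world to camera coordinates, as OpenCV has them; the wrist camera has in their place "hand_eye" (4x4, takes a point from camera to tool coordinates, whose origin is the TCP and whose axes are the tool frame's). Camera axes: x right, y down, z forward; pixel columns grow to the right and rows downward; lengths in m; the calibration is good to about 2 mm. A picture is of the moment at which its call begins: read the wrist's pose just before it. camera_info takes no time and is no camera call.
- job_done(): hands the job in, once; it reports no verdict.
The state is a dict: "time_s": time; "joints": joint angles; "qd": joint speeds; "joint_torque": joint torques, N m; "tool_pos": TCP position; "tool_rot": TCP orientation; "ft_force": force on the tool from outside, world axes, zero at the start; "ft_torque": the same for the moment, N m; "grip_width": opening from 0.0 (shut) to 1.0 (fully open).
Only numpy, scipy, OpenCV 4.12 (cv2) and the standard library are available. Lean on these libraries where they do the work, as an engineer would, in place of code of your own. Each camera call takes 0.05 s, during which the arm holds its last target. There are 200 camera calls.

## Working session

There is one attempt and no reset: what is moved stays moved. The work goes in short steps, Python scripts to look and compute and a tool call to move; the robot and the scene stay as the last step left them, time stands still between calls to the robot, and variables do not carry over. Pictures are saved under pics/ and viewed, on a budget of 14 in all, crops included, one or two more only if the job needs it, and the job is handed in when it is done.

Besides the shell and the picture viewer there is one more tool, called after "Request:" by a JSON object that holds its "op" and its "data", one argument or row to a line. move_arm: Moves the arm, as the interface text tells. Its arguments: {"type":"object","properties":{"commands":{"type":"array","items":{"type":"array"}},"squeeze":{"type":"number"}},"required":["commands"]}

```bash
mkdir -p pics; ls
python3 - <<'E'
from plant import *
import cv2,numpy as np
for n in("scene","top"):
    p,d=capture(n); cv2.imwrite(f"pics/{n}0.png",p); np.save(f"{n}0.npy",d)
    print(n,camera_info(n), (d>0).mean())
print(camera_info("wrist"),tips_ahead if not callable(tips_ahead) else tips_ahead())
print(observe())
E
```

```text
pics
scene {'intrinsics': array([[404.87842581,   0.        , 277.0442142 ],
       [  0.        , 404.87842581, 209.11018318],
       [  0.        ,   0.        ,   1.        ]]), 'k1': -0.031938542940562045, 'rvec': array([ 1.36721056,  2.35128732, -0.74129642]), 'tvec': array([ 0.27608269, -0.24379419,  1.43476974])} 0.9960289115646258
top {'intrinsics': array([[411.35719873,   0.        , 282.12870839],
       [  0.        , 411.35719873, 212.54339751],
       [  0.        ,   0.        ,   1.        ]]), 'k1': -0.007381292523890244, 'rvec': array([ 2.17136669, -2.20252209,  0.09291492]), 'tvec': array([-0.06939273,  0.43799894,  0.95782177])} 0.9959778911564626
{'intrinsics': array([[293.99932959,   0.        , 279.58897645],
       [  0.        , 293.99932959, 211.1971851 ],
       [  0.        ,   0.        ,   1.        ]]), 'k1': -0.06413547231958676, 'hand_eye': array([[-1.99268792e-05,  9.65685015e-01,  2.59716096e-01,
        -6.47161319e-02],
       [ 1.50132102e-03, -2.59715775e-01,  9.65683935e-01,
        -1.34613199e-01],
       [ 9.99998873e-01,  4.09160302e-04, -1.44462789e-03,
        -4.46485712e-04],
       [ 0.00000000e+00,  0.00000000e+00,  0.00000000e+00,
         1.00000000e+00]])} 0.008
{'time_s': 0.1, 'joints': array([-1.31426988e+00,  5.27891166e-02,  1.40163232e+00,  2.59697869e-05,
        1.68858518e+00, -7.02839187e-02]), 'qd': array([-0.0007479 , -0.00193119, -0.00093214,  0.00075663, -0.00085601,
        0.00275002]), 'joint_torque': array([ 5.84873651e-04, -3.82582176e+01, -3.60987461e+01, -9.40547966e-05,
        4.79324590e-03,  2.74228972e-05]), 'tool_pos': array([ 0.16850902, -0.49695256,  0.238544  ]), 'tool_rot': array([-0.11506983,  0.69818569, -0.69718851,  0.11499502]), 'ft_force': array([-0.236996  ,  0.18276418, -0.244962  ]), 'ft_torque': array([-0.03127249,  0.00610589, -0.02094377]), 'grip_width': 0.9986570341404867}
```

View pics/top0.png

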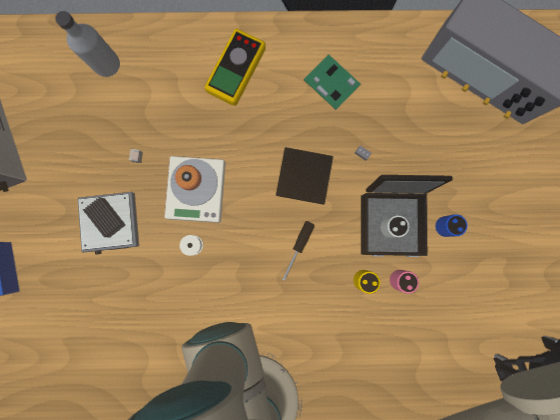

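View pics/scene0.png

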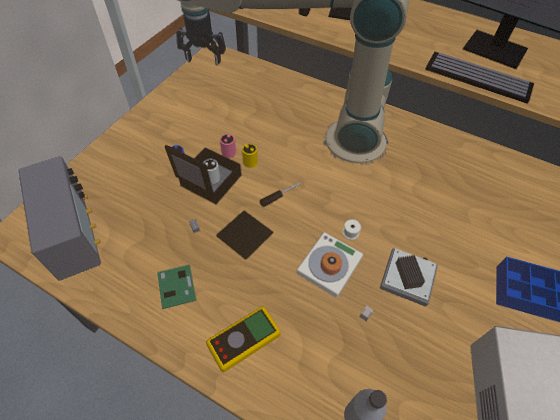

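```bash
cat > h.py <<'E'
import numpy as np,cv2
from plant import *
from scipy.spatial.transform import Rotation as R
def cam(n,st=None):
    c=camera_info(n)
    if n=="wrist":
        T=np.eye(4);T[:3,:3]=R.from_quat(st["tool_rot"]).as_matrix();T[:3,3]=st["tool_pos"]
        M=T@c["hand_eye"]; Rw,o=M[:3,:3],M[:3,3]
    else:
        Rc=cv2.Rodrigues(c["rvec"])[0]; Rw=Rc.T;o=-Rc.T@c["tvec"]
    return c["intrinsics"],c["k1"],Rw,o
def rays(C,uv):
    K,k1,Rw,o=C
    n=cv2.undistortPoints(np.asarray(uv,float).reshape(-1,1,2),K,np.array([k1,0,0,0.])).reshape(-1,2)
    return np.c_[n,np.ones(len(n))]@Rw.T,o
def onz(C,uv,z):
    d,o=rays(C,uv); return o+d*((z-o[2])/d[:,2])[:,None]
def cloud(C,d):
    v,u=np.mgrid[:420,:560]; r,o=rays(C,np.c_[u.ravel(),v.ravel()])
    return (o+r*d.reshape(-1,1)).reshape(420,560,3)
def proj(C,P):
    K,k1,Rw,o=C; q=(np.asarray(P,float).reshape(-1,3)-o)@Rw
    return cv2.projectPoints(q,np.zeros(3),np.zeros(3),K,np.array([k1,0,0,0.]))[0].reshape(-1,2)
def rect(pts):
    (c,s,a)=cv2.minAreaRect(np.asarray(pts,np.float32)[:,:2]*1000); return np.round(c,1),np.round(s,1),round(a,1)
E
python3 - <<'E'
from h import *
p=cv2.imread("pics/top0.png");d=np.load("top0.npy");C=cam("top");X=cloud(C,d)
print("cam",C[3])
def box(n,u0,u1,v0,v1,z0,z1):
    B=X[v0:v1,u0:u1];m=(B[...,2]>z0)&(B[...,2]<z1)
    nc,l,s,_=cv2.connectedComponentsWithStats(m.astype(np.uint8)); k=1+np.argmax(s[1:,4])
    q=B[l==k]; print(n,len(q),rect(q),"z",np.round(np.percentile(q[:,2],[5,50,95])*1000,1))
print("table z",np.median(X[300:330,50:150,2]))
box("pad",265,345,140,212,.006,.02)
box("balpan",155,235,145,232,.036,.046)
box("balall",155,235,145,232,.02,.09)
box("toroid",155,235,145,232,.06,.09)
box("plate",65,150,180,265,.026,.036)
box("plateall",65,150,180,265,.02,.09)
box("sink",65,150,180,265,.05,.09)
box("rim",350,435,185,265,.045,.065)
box("cap",375,425,205,250,.065,.09)
box("lid",350,465,165,203,.075,.25)
b=X[165:203,350:465];print(b[...,2].max())
a=cv2.resize(p[140:300,65:225],(400,400),interpolation=2);b=cv2.resize(p[160:300,335:475],(400,400),interpolation=2)
cv2.imwrite("pics/crop1.png",np.hstack([a,b]))
E
```

```text
cam [ 0.36309398 -0.06633007  0.98885997]
table z -0.0012136243388971568
pad 2317 (array([ 527.2, -131. ]), array([119.8, 120.7]), 78.5) z [ 6.6  8.9 11.8]
balpan 1146 (array([509.7, 128.7]), array([107.7, 108.5]), 89.2) z [36.7 39.  41.9]
balall 3471 (array([496.6, 130.5]), array([131. , 150.5]), 85.3) z [24.2 32.2 73.4]
toroid 485 (array([517.2, 137.2]), array([54.1, 55.3]), 18.4) z [67.  72.6 76. ]
plate 1592 (array([421.7, 337.8]), array([118.2, 120.2]), 5.5) z [26.5 29.  31.9]
plateall 2859 (array([421.5, 336.8]), array([129.4, 130.1]), 5.4) z [21.7 29.6 63.4]
sink 784 (array([430.3, 332.2]), array([81.7, 47.7]), 38.9) z [52.3 60.9 64.9]
rim 720 (array([ 403.7, -334.5]), array([140.5, 145.7]), 87.9) z [47.2 53.1 56.4]
cap 390 (array([ 399.4, -334.4]), array([48.1, 48.1]), 32.0) z [68.  71.2 76.4]
lid 1197 (array([ 484.7, -336.8]), array([140.5,  19.1]), 88.9) z [ 85.4 167.1 196.7]
0.9888599748118632
```

View pics/crop1.png

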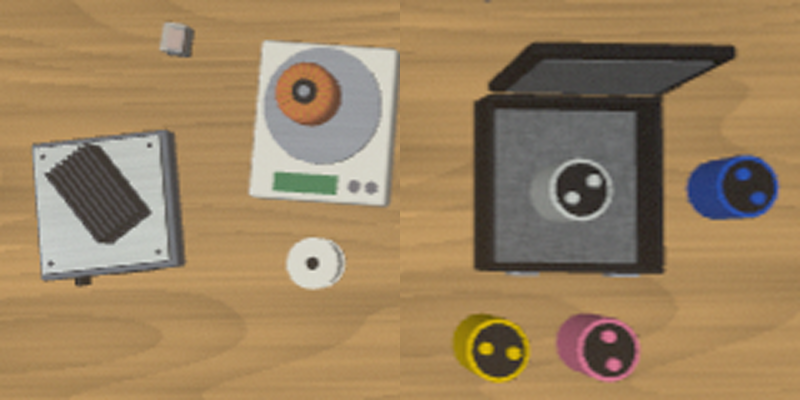

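Candidates for the capacitor in the top view are the metal one in the case (398,226), blue (451,226), yellow (367,282) and pink (404,282). Only the one in the case is bare metal with a black top, so that is the one meant. The white spool at (190,245) is not the toroid.

```bash
cat >> h.py <<'E'
def go(x=None,y=None,z=None,jaw=None,st=None):
    """remaining move to TCP x,y,z (m) with the tool straight down, jaw direction (deg, world, mod 180), scaled units"""
    st=st or observe(); M=R.from_quat(st["tool_rot"]).as_matrix(); p=st["tool_pos"]
    t=np.array([p[i] if v is None else v for i,v in enumerate((x,y,z))])
    zx=M[:,2]; cur=np.degrees(np.arctan2(zx[1],zx[0]))
    if jaw is None: jaw=cur
    dj=(jaw-cur+90)%180-90; a=np.radians(cur+dj); Y=np.array([0,0,-1.]);Z=np.array([np.cos(a),np.sin(a),0])
    G=np.c_[np.cross(Y,Z),Y,Z]; rv=R.from_matrix(M.T@G).as_rotvec()
    print("shift",np.round(M.T@(t-p)/.12,3),"turn",np.round(rv/np.pi,4),"rows~",round(np.degrees(np.linalg.norm(rv))/10.7,1),round(np.linalg.norm(t-p)/.0625,1))
def stat():
    s=observe(); M=R.from_quat(s["tool_rot"]).as_matrix()
    print("t",round(s["time_s"],2),"p",np.round(s["tool_pos"],4),"jawdeg",round(np.degrees(np.arctan2(M[1,2],M[0,2])),2),"x axis",np.round(M[:,0],3),"down",np.round(M[:,1],3),"f",np.round(s["ft_force"],1),"w",round(s["grip_width"],3),"j",np.round(s["joints"],2)); return s
E
python3 - <<'E'
from h import *
stat(); go(.36,-.334,.22,90)
E
```

```text
t 0.1 p [ 0.1685 -0.497   0.2385] jawdeg -71.27 x axis [-0.947 -0.321 -0.   ] down [-0.     0.001 -1.   ] f [-0.2  0.2 -0.2] w 0.999 j [-1.31  0.05  1.4   0.    1.69 -0.07]
shift [-1.947  0.156 -0.774] turn [0.0005 0.104  0.    ] rows~ 1.8 4.0
```

Request:
{"op": "move_arm", "data": {
  "commands": [
    [[-0.5, -0.05, -0.2], [0, 0, 0], 1],
    [[-1, -0.1, -0.4], [0, 0, 0], 1],
    [[-1, -0.1, -0.4], [0, 0, 0], 1]
  ]
}}

```text
time_s: 0.48
tool_pos: [0.2692, -0.4112, 0.2517]
tool_rot: [0.116, -0.697, 0.698, -0.117]
ft_force: [-0.9, -0.5, -0.2]
grip_width: 1.0
```

Request:
{"op": "move_arm", "data": {
  "commands": [
    [[-0.5, 0, -0.2], [0, 0.05, 0], 1],
    [[-1, 0, -0.4], [0, 0.1, 0], 1],
    [[-1, 0, -0.4], [0, 0.15, 0], 1],
    [[-1, 0, -0.4], [0, 0.2, 0], 1],
    [[-1, 0, -0.4], [0, 0.25, 0], 1],
    [[-1, 0, -0.4], [0, 0.3, 0], 1],
    [[-1, 0, -0.4], [0, 0.35, 0], 1],
    [[-1, 0, -0.4], [0, 0.39, 0], 1]
  ]
}}

```text
time_s: 1.48
tool_pos: [0.3645, -0.3298, 0.2507]
tool_rot: [0.308, 0.636, -0.636, -0.309]
ft_force: [-0.1, -0.1, -1.1]
grip_width: 0.998
```

Run:
```python
from h import *
s=stat(); p,d=capture("wrist"); cv2.imwrite("pics/w1.png",p); np.savez("w1.npz",d=d,**s)
C=cam("wrist",s);X=cloud(C,d)
Z=X[...,2]
m=(np.hypot(X[...,0]-.3994,X[...,1]+.3344)<.045)&(Z>.068)&(Z<.076)
print("cap",rect(X[m]),np.median(Z[m]))
q=X[(abs(X[...,0]-.404)<.1)&(abs(X[...,1]+.3345)<.085)&(Z>.049)&(Z<.06)]
print("rim",rect(q),len(q))
q=X[(abs(X[...,0]-.404)<.052)&(abs(X[...,1]+.3345)<.052)&(Z<.02)]
print("floor z",np.median(q[:,2]))
go(.3994,-.3344,None,0)
```

```text
t 1.48 p [ 0.3645 -0.3298  0.2507] jawdeg -141.79 x axis [-0.619  0.786  0.001] down [-0.001  0.    -1.   ] f [-0.1 -0.1 -1.1] w 0.998 j [-0.81 -0.04  1.48 -0.    1.71  1.66]
cap (array([ 398.7, -334.4]), array([48.2, 49.5]), 38.2) 0.07236741085638176
rim (array([ 403.8, -335.3]), array([143.4, 146.6]), 87.9) 3044
floor z 0.006430792863049428
shift [-0.209 -0.    -0.206] turn [-2.000e-04  2.108e-01  2.000e-04] rows~ 3.5 0.6
```

View pics/w1.png

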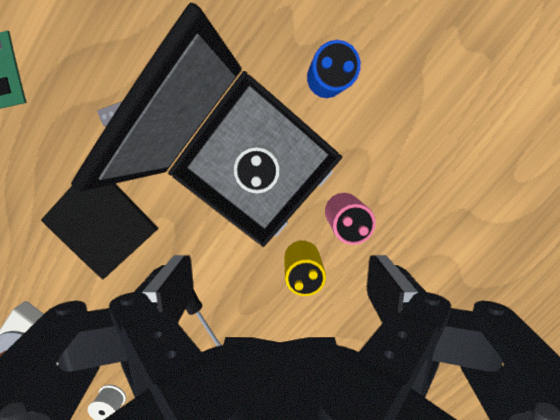

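The wrist view shows the bare-metal capacitor with its black top at (257,170) inside the open case. The blue (335,68), pink (350,218) and yellow (305,275) ones stand outside it.

Request:
{"op": "move_arm", "data": {
  "commands": [
    [[-0.21, 0, -0.206], [0, 0.05, 0], 1],
    [[-0.21, 0.5, -0.206], [0, 0.1, 0], 1],
    [[-0.21, 1, -0.206], [0, 0.1, 0], 1],
    [[-0.21, 1, -0.206], [0, 0.1, 0], 1]
  ]
}}

```text
time_s: 2.02
tool_pos: [0.3975, -0.3319, 0.1263]
tool_rot: [0.399, 0.582, -0.581, -0.406]
ft_force: [-0.2, -0.2, 0.9]
grip_width: 0.999
```

Run:
```python
from h import *
s=stat(); go(.399,-.3344,.041)
```

```text
t 2.02 p [ 0.3975 -0.3319  0.1263] jawdeg -159.41 x axis [-0.352  0.936  0.01 ] down [-0.008  0.007 -1.   ] f [-0.2 -0.2  0.9] w 0.999 j [-0.77  0.11  1.57 -0.    1.47  2.02]
shift [-0.031  0.71  -0.008] turn [-0.0016 -0.      0.0031] rows~ 0.1 1.4
```

Request:
{"op": "move_arm", "data": {
  "commands": [
    [[-0.02, 0.3, -0.01], [0, 0, 0], 1],
    [[-0.02, 0.6, -0.01], [0, 0, 0], 1],
    [[-0.02, 0.72, -0.01], [0, 0, 0], 1],
    [[-0.02, 0.72, -0.01], [0, 0, 0], 0.6],
    [[-0.02, 0.72, -0.01], [0, 0, 0], 0.3],
    [[-0.02, 0.72, -0.01], [0, 0, 0], 0.3],
    [[-0.02, 0.72, -0.01], [0, 0, 0], 0.3],
    [[-0.02, 0.72, -0.01], [0, 0, 0], 0.3]
  ],
  "squeeze": 45
}}

```text
time_s: 3.02
tool_pos: [0.403, -0.3367, 0.0476]
tool_rot: [-0.404, -0.581, 0.582, 0.401]
ft_force: [-1.5, -0.9, 5.8]
grip_width: 0.568
```

Run:
```python
from h import *
s=stat(); go(.5272,-.131,.16)
```

```text
t 3.02 p [ 0.403  -0.3367  0.0476] jawdeg -159.47 x axis [-0.351  0.936 -0.004] down [ 0.003 -0.003 -1.   ] f [-1.5 -0.9  5.8] w 0.568 j [-0.77  0.2   1.63 -0.    1.3   2.02]
shift [ 1.238 -0.94  -1.572] turn [ 0.0005 -0.     -0.0014] rows~ 0.0 4.2
```

Request:
{"op": "move_arm", "data": {
  "commands": [
    [[0, -0.15, 0], [0, 0, 0], 0.3],
    [[0, -0.5, 0], [0, 0, 0], 0.3],
    [[0, -1, 0], [0, 0, 0], 0.3],
    [[0, -1, 0], [0, 0, 0], 0.3]
  ]
}}

```text
time_s: 3.52
tool_pos: [0.404, -0.3372, 0.1722]
tool_rot: [-0.407, -0.58, 0.582, 0.399]
ft_force: [0.0, -0.6, -3.3]
grip_width: 0.575
```

Request:
{"op": "move_arm", "data": {
  "commands": [
    [[0.3, 0, -0.4], [0, 0, 0], 0.3],
    [[0.6, 0, -0.78], [0, 0, 0], 0.3],
    [[0.6, 0, -0.78], [0, 0, 0], 0.3]
  ]
}}

```text
time_s: 3.9
tool_pos: [0.4656, -0.2318, 0.1647]
tool_rot: [0.401, 0.582, -0.582, -0.402]
ft_force: [0.5, -0.5, -1.9]
grip_width: 0.568
```

Request:
{"op": "move_arm", "data": {
  "commands": [
    [[0.3, 0, -0.4], [0, 0, 0], 0.3],
    [[0.64, 0, -0.78], [0, 0, 0], 0.3],
    [[0.64, 0, -0.78], [0, 0, 0], 0.3],
    [[0.64, 0, -0.78], [0, 0, 0], 0.3]
  ]
}}

```text
time_s: 4.4
tool_pos: [0.5247, -0.131, 0.1646]
tool_rot: [-0.403, -0.581, 0.581, 0.403]
ft_force: [-1.0, -0.4, -2.4]
grip_width: 0.57
```

Run:
```python
from h import *
s=stat(); p,d=capture("wrist"); cv2.imwrite("pics/w2.png",p); p2,d2=capture("scene")
cv2.imwrite("pics/s2.png",np.hstack([p,cv2.resize(p2[40:340,140:440],(420,420))])[:, :980]);
im=cv2.imread("pics/s2.png"); cv2.imwrite("pics/s2.png",cv2.resize(im,(800,343)))
go(.5272,-.131,.053)
```

```text
t 4.4 p [ 0.5247 -0.131   0.1646] jawdeg -159.48 x axis [-0.351  0.937 -0.   ] down [-0.001 -0.    -1.   ] f [-1.  -0.4 -2.4] w 0.57 j [-0.31  0.13  1.46 -0.    1.55  2.47]
shift [-0.002  0.931 -0.023] turn [-0.0002  0.     -0.    ] rows~ 0.0 1.8
```

View pics/s2.png

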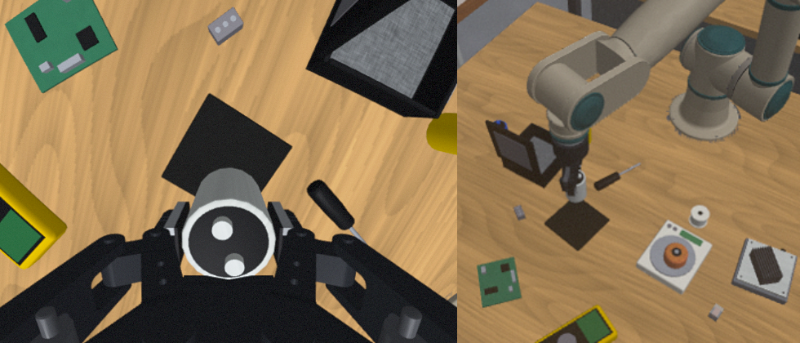

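The wrist view shows the capacitor held upright between the pads at about (230,240), over the black pad.

Request:
{"op": "move_arm", "data": {
  "commands": [
    [[0, 0.35, 0], [0, 0, 0], 0.3],
    [[0, 0.7, 0], [0, 0, 0], 0.3],
    [[0, 0.87, 0], [0, 0, 0], 0.3],
    [[0, 0.9, 0], [0, 0, 0], 0.3],
    [[0, 0.9, 0], [0, 0, 0], 0.3]
  ]
}}

```text
time_s: 5.12
tool_pos: [0.5254, -0.1313, 0.0578]
tool_rot: [0.404, 0.581, -0.581, -0.403]
ft_force: [0.1, 0.1, -1.3]
grip_width: 0.573
```

Request:
{"op": "move_arm", "data": {
  "commands": [
    [[0, 0.012, 0], [0, 0, 0], 0.3],
    [[0, 0.024, 0], [0, 0, 0], 0.3],
    [[0, 0.024, 0], [0, 0, 0], 0.3]
  ]
}}

```text
time_s: 5.5
tool_pos: [0.5253, -0.1304, 0.0543]
tool_rot: [0.403, 0.581, -0.581, -0.403]
ft_force: [0.0, 0.4, -1.7]
grip_width: 0.569
```

Request:
{"op": "move_arm", "data": {
  "commands": [
    [[0, 0.01, 0], [0, 0, 0], 0.3],
    [[0, 0.02, 0], [0, 0, 0], 0.3],
    [[0, 0.02, 0], [0, 0, 0], 0.3]
  ]
}}

```text
time_s: 5.88
tool_pos: [0.5253, -0.1304, 0.0517]
tool_rot: [0.403, 0.581, -0.581, -0.403]
ft_force: [-1.2, 1.0, -1.0]
grip_width: 0.569
```

Request:
{"op": "move_arm", "data": {
  "commands": [
    [[0, 0.01, 0], [0, 0, 0], 0.3],
    [[0, 0.01, 0], [0, 0, 0], 0.3]
  ]
}}

```text
time_s: 6.12
tool_pos: [0.5253, -0.1304, 0.0516]
tool_rot: [-0.403, -0.581, 0.581, 0.403]
ft_force: [-4.7, 1.2, 7.7]
grip_width: 0.569
```

Request:
{"op": "move_arm", "data": {
  "commands": [
    [[0, 0, 0], [0, 0, 0], 0.7],
    [[0, 0, 0], [0, 0, 0], 1],
    [[0, 0, 0], [0, 0, 0], 1],
    [[0, 0, 0], [0, 0, 0], 1],
    [[0, -0.1, 0], [0, 0, 0], 1],
    [[0, -0.5, 0], [0, 0, 0], 1],
    [[0, -1, 0], [0, 0, 0], 1],
    [[0, -1, 0], [0, 0, 0], 1]
  ]
}}

```text
time_s: 7.12
tool_pos: [0.5278, -0.1312, 0.1775]
tool_rot: [0.407, 0.582, -0.58, -0.399]
ft_force: [0.1, 0.2, -0.1]
grip_width: 1.0
```

Request:
{"op": "move_arm", "data": {
  "commands": [
    [[0.49, -0.1, -0.08], [0, 0, 0], 1],
    [[0.97, -0.2, -0.15], [0, 0, 0], 1],
    [[0.97, -0.2, -0.15], [0, 0, 0], 1]
  ]
}}

```text
time_s: 7.5
tool_pos: [0.5009, -0.0121, 0.1955]
tool_rot: [0.402, 0.582, -0.582, -0.401]
ft_force: [0.5, -0.5, 1.6]
grip_width: 1.0
```

Request:
{"op": "move_arm", "data": {
  "commands": [
    [[0.49, -0.1, -0.08], [0, 0, 0], 1],
    [[0.97, -0.2, -0.15], [0, 0, 0], 1],
    [[0.97, -0.2, -0.15], [0, 0, 0], 1]
  ]
}}

```text
time_s: 7.88
tool_pos: [0.477, 0.1026, 0.2191]
tool_rot: [0.402, 0.582, -0.582, -0.401]
ft_force: [0.7, -0.4, 0.2]
grip_width: 1.0
```

Request:
{"op": "move_arm", "data": {
  "commands": [
    [[0.49, -0.1, -0.08], [0, -0.06, 0], 1],
    [[0.97, -0.1, -0.15], [0, -0.12, 0], 1],
    [[0.97, -0.1, -0.15], [0, -0.18, 0], 1],
    [[0.97, -0.1, -0.15], [0, -0.24, 0], 1],
    [[0.97, -0.1, -0.15], [0, -0.3, 0], 1],
    [[0.97, -0.1, -0.15], [0, -0.36, 0], 1],
    [[0.97, -0.1, -0.15], [0, -0.42, 0], 1],
    [[0.97, -0.1, -0.15], [0, -0.45, 0], 1]
  ]
}}

```text
time_s: 8.88
tool_pos: [0.454, 0.214, 0.2295]
tool_rot: [0.072, -0.703, 0.704, -0.071]
ft_force: [0.4, 0.0, -0.7]
grip_width: 0.999
```

Run:
```python
from h import *
s=stat(); p,d=capture("wrist"); cv2.imwrite("pics/w3.png",p)
C=cam("wrist",s);X=cloud(C,d);Z=X[...,2]
m=(abs(X[...,0]-.43)<.06)&(abs(X[...,1]-.332)<.06)&(Z>.045)&(Z<.07)
print("sink",rect(X[m]),m.sum())
m=(abs(X[...,0]-.42)<.08)&(abs(X[...,1]-.338)<.08)&(Z>.024)&(Z<.036)
print("plate",rect(X[m]),m.sum())
m=(np.hypot(X[...,0]-.51,X[...,1]-.129)<.075)&(Z>.035)&(Z<.045)
if m.sum()>9:print("pan",rect(X[m]),m.sum())
go(.430,.332,None,-51)
```

```text
t 8.88 p [0.454  0.214  0.2295] jawdeg -78.33 x axis [-0.979 -0.202  0.001] down [-0.001 -0.001 -1.   ] f [ 0.4  0.  -0.7] w 0.999 j [ 0.37 -0.01  1.48 -0.    1.67  1.73]
sink (array([430.4, 332.6]), array([81. , 47.8]), 38.1) 3658
plate (array([422.1, 337. ]), array([120.9, 121. ]), 6.0) 5914
pan (array([509.8, 129.8]), array([109.2, 109.5]), 12.8) 5171
shift [-7.000e-03 -1.000e-03 -1.003e+00] turn [-0.0002 -0.1509  0.0005] rows~ 2.5 1.9
```

View pics/w3.png

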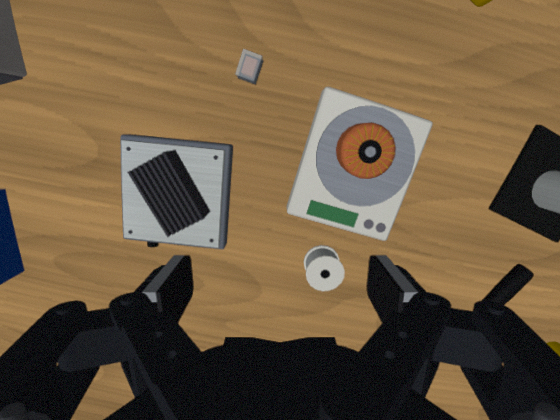

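Both parts are clear in the wrist view: the heat sink on the plate at (170,193) and the toroid on the pan at (366,150). The parked capacitor is at the right edge, and the white spool is at (324,270).

Request:
{"op": "move_arm", "data": {
  "commands": [
    [[0, 0, -0.5], [0, -0.05, 0], 1],
    [[-0.007, 0.2, -1], [0, -0.1, 0], 1],
    [[-0.007, 0.5, -1], [0, -0.153, 0], 1],
    [[-0.007, 0.8, -1], [0, -0.153, 0], 1],
    [[-0.007, 0.8, -1], [0, -0.153, 0], 1],
    [[-0.007, 0.8, -1], [0, -0.153, 0], 1]
  ]
}}

```text
time_s: 9.68
tool_pos: [0.4312, 0.333, 0.1358]
tool_rot: [-0.235, 0.667, -0.667, 0.236]
ft_force: [-0.6, 0.1, 1.1]
grip_width: 1.0
```

Run:
```python
from h import *
s=stat(); go(.4303,.3324,.044,-51.5)
```

```text
t 9.68 p [0.4312 0.333  0.1358] jawdeg -51.04 x axis [-0.778 -0.629 -0.002] down [ 0.002  0.001 -1.   ] f [-0.6  0.1  1.1] w 1.0 j [ 0.59  0.16  1.49 -0.    1.49  1.48]
shift [ 0.01   0.765 -0.002] turn [-0.0001  0.0025 -0.0005] rows~ 0.0 1.5
```

Request:
{"op": "move_arm", "data": {
  "commands": [
    [[0.005, 0.4, 0], [0, 0.002, 0], 1],
    [[0.01, 0.7, 0], [0, 0.002, 0], 1],
    [[0.01, 0.765, 0], [0, 0.002, 0], 1],
    [[0.01, 0.765, 0], [0, 0.002, 0], 0.7],
    [[0.01, 0.765, 0], [0, 0.002, 0], 0.3],
    [[0.01, 0.765, 0], [0, 0.002, 0], 0.3],
    [[0.01, 0.765, 0], [0, 0.002, 0], 0.3],
    [[0.01, 0.765, 0], [0, 0.002, 0], 0.3]
  ]
}}

```text
time_s: 10.68
tool_pos: [0.4306, 0.3333, 0.0451]
tool_rot: [-0.233, 0.667, -0.667, 0.236]
ft_force: [0.0, 0.7, 6.4]
grip_width: 0.529
```

Run:
```python
from h import *
s=stat(); go(.4038,-.335,None)
```

```text
t 10.68 p [0.4306 0.3333 0.0451] jawdeg -51.3 x axis [-0.78  -0.625 -0.004] down [ 0.004  0.002 -1.   ] f [0.  0.7 6.4] w 0.529 j [ 0.59  0.26  1.57 -0.    1.31  1.49]
shift [ 3.657 -0.013  4.207] turn [-0.0002  0.     -0.0014] rows~ 0.0 10.7
```

Request:
{"op": "move_arm", "data": {
  "commands": [
    [[0, -0.1, 0], [0, 0, 0], 0.3],
    [[0, -0.5, 0], [0, 0, 0], 0.3],
    [[0, -1, 0], [0, 0, 0], 0.3],
    [[0, -1, 0], [0, 0, 0], 0.3]
  ]
}}

```text
time_s: 11.18
tool_pos: [0.4314, 0.3341, 0.1697]
tool_rot: [-0.23, 0.668, -0.666, 0.238]
ft_force: [0.7, 0.3, -2.2]
grip_width: 0.53
```

Request:
{"op": "move_arm", "data": {
  "commands": [
    [[0.24, -0.1, 0.28], [0, 0, 0], 0.3],
    [[0.48, -0.2, 0.56], [0, 0, 0], 0.3],
    [[0.73, -0.3, 0.84], [0, 0, 0], 0.3],
    [[0.73, -0.3, 0.84], [0, 0, 0], 0.3]
  ]
}}

```text
time_s: 11.68
tool_pos: [0.4241, 0.1971, 0.1996]
tool_rot: [0.233, -0.667, 0.668, -0.234]
ft_force: [-0.1, 0.7, -1.4]
grip_width: 0.528
```

Request:
{"op": "move_arm", "data": {
  "commands": [
    [[0.24, 0, 0.28], [0, 0, 0], 0.3],
    [[0.48, 0, 0.56], [0, 0, 0], 0.3],
    [[0.73, 0, 0.84], [0, 0, 0], 0.3],
    [[0.73, 0, 0.84], [0, 0, 0], 0.3]
  ]
}}

```text
time_s: 12.18
tool_pos: [0.4184, 0.0642, 0.1981]
tool_rot: [-0.234, 0.668, -0.668, 0.233]
ft_force: [0.4, 0.8, -1.4]
grip_width: 0.53
```

Request:
{"op": "move_arm", "data": {
  "commands": [
    [[0.24, 0, 0.28], [0, 0, 0], 0.3],
    [[0.48, 0, 0.56], [0, 0, 0], 0.3],
    [[0.73, 0, 0.84], [0, 0, 0], 0.3],
    [[0.73, 0, 0.84], [0, 0, 0], 0.3]
  ]
}}

```text
time_s: 12.68
tool_pos: [0.4133, -0.0688, 0.1982]
tool_rot: [-0.234, 0.668, -0.667, 0.233]
ft_force: [0.4, 0.4, -1.0]
grip_width: 0.53
```

Request:
{"op": "move_arm", "data": {
  "commands": [
    [[0.24, 0, 0.28], [0, 0, 0], 0.3],
    [[0.48, 0, 0.56], [0, 0, 0], 0.3],
    [[0.73, 0, 0.84], [0, 0, 0], 0.3],
    [[0.73, 0, 0.84], [0, 0, 0], 0.3]
  ]
}}

```text
time_s: 13.18
tool_pos: [0.4083, -0.2018, 0.198]
tool_rot: [-0.234, 0.668, -0.667, 0.234]
ft_force: [0.2, 0.6, -1.3]
grip_width: 0.531
```

Run:
```python
from h import *
s=stat(); go(.4038,-.335,.2,-2.1)
p,d=capture("wrist"); cv2.imwrite("pics/w4.png",p);C=cam("wrist",s);X=cloud(C,d);Z=X[...,2]
q=X[(abs(X[...,0]-.404)<.1)&(abs(X[...,1]+.3345)<.085)&(Z>.049)&(Z<.06)]
print("rim",rect(q),len(q))
```

```text
t 13.18 p [ 0.4083 -0.2018  0.198 ] jawdeg -51.4 x axis [-0.781 -0.624  0.   ] down [-0.001  0.001 -1.   ] f [ 0.2  0.6 -1.3] w 0.531 j [-0.54 -0.13  1.66  0.    1.61  0.36]
shift [ 0.722 -0.018  0.845] turn [ 4.000e-04 -2.739e-01 -1.000e-04] rows~ 4.6 2.1
rim (array([ 409.8, -335.5]), array([143.1, 149.4]), 88.3) 1478
```

View pics/w4.png

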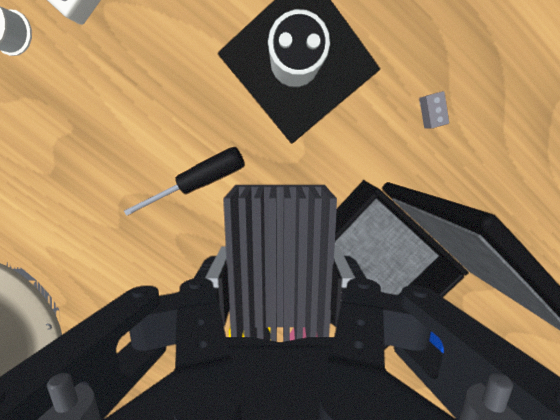

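The heat sink is held level at (282,265), the case lies beyond it at (385,250), and the capacitor stands upright on the pad at (300,45).

Request:
{"op": "move_arm", "data": {
  "commands": [
    [[0, 0, 0], [0, -0.055, 0], 0.3],
    [[0, 0, 0], [0, -0.11, 0], 0.3],
    [[0.2, 0, 0.23], [0, -0.165, 0], 0.3],
    [[0.45, 0, 0.53], [0, -0.22, 0], 0.3],
    [[0.72, 0, 0.845], [0, -0.274, 0], 0.3],
    [[0.72, 0, 0.845], [0, -0.274, 0], 0.3],
    [[0.72, 0, 0.845], [0, -0.274, 0], 0.3]
  ]
}}

```text
time_s: 14.1
tool_pos: [0.4048, -0.3327, 0.1983]
tool_rot: [-0.491, 0.509, -0.508, 0.492]
ft_force: [-0.6, -0.1, -1.0]
grip_width: 0.527
```

Run:
```python
from h import *
s=stat(); go(.4038,-.335,.024,-2.1)
p,d=capture("wrist"); cv2.imwrite("pics/w5.png",p);C=cam("wrist",s);X=cloud(C,d);Z=X[...,2]
p2,d2=capture("top");C2=cam("top");X2=cloud(C2,d2)
for A in(X,X2):
    b=A[(abs(A[...,0]-.47)<.08)&(abs(A[...,1]+.335)<.06)&(A[...,2]>.1)&(A[...,2]<.21)]
    b=b[b[:,0]>.45]; print(len(b)); 
    if len(b)>50: print("lid slope deg",np.degrees(np.arctan2(1,np.polyfit(b[:,2],b[:,0],1)[0])),"x at z=.1",np.polyval(np.polyfit(b[:,2],b[:,0],1),.1))
```

```text
t 14.1 p [ 0.4048 -0.3327  0.1983] jawdeg -1.94 x axis [-0.034 -0.999 -0.001] down [-0.     0.001 -1.   ] f [-0.6 -0.1 -1. ] w 0.527 j [-0.76  0.07  1.47  0.    1.61 -0.72]
shift [ 0.021  1.453 -0.007] turn [ 0.0001  0.0009 -0.0003] rows~ 0.0 2.8
13221
lid slope deg 83.31079473188248 x at z=.1 0.4754990862740536
678
lid slope deg 82.65775775740995 x at z=.1 0.4758008705905701
```

View pics/w5.png

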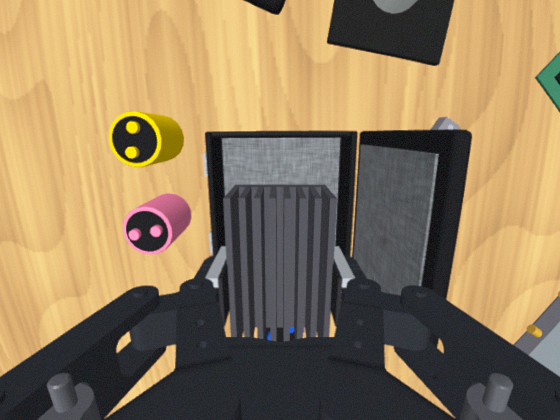

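Request:
{"op": "move_arm", "data": {
  "commands": [
    [[0.02, 0.4, -0.005], [0, 0, 0], 0.3],
    [[0.02, 0.8, -0.005], [0, 0, 0], 0.3],
    [[0.02, 1, -0.005], [0, 0, 0], 0.3],
    [[0.02, 1, -0.005], [0, 0, 0], 0.3]
  ]
}}

```text
time_s: 14.7
tool_pos: [0.4028, -0.3349, 0.077]
tool_rot: [-0.492, 0.51, -0.507, 0.492]
ft_force: [-0.2, 0.7, -1.0]
grip_width: 0.53
```

Request:
{"op": "move_arm", "data": {
  "commands": [
    [[0, 0.2, 0], [0, 0, 0], 0.3],
    [[0, 0.35, 0], [0, 0, 0], 0.3],
    [[0, 0.4, 0], [0, 0, 0], 0.3],
    [[0, 0.4, 0], [0, 0, 0], 0.3],
    [[0, 0.41, 0], [0, 0, 0], 0.3],
    [[0, 0.42, 0], [0, 0, 0], 0.3],
    [[0, 0.43, 0], [0, 0, 0], 0.3],
    [[0, 0.43, 0], [0, 0, 0], 0.3]
  ]
}}

```text
time_s: 15.7
tool_pos: [0.4032, -0.3368, 0.027]
tool_rot: [-0.491, 0.509, -0.509, 0.491]
ft_force: [0.1, -0.0, -1.6]
grip_width: 0.53
```

Run:
```python
from h import *
s=stat(); go(.4038,-.335,.021,-2.1)
```

```text
t 15.7 p [ 0.4032 -0.3368  0.027 ] jawdeg -1.98 x axis [-0.035 -0.999  0.   ] down [-0. -0. -1.] f [ 0.1 -0.  -1.6] w 0.53 j [-0.77  0.24  1.64 -0.    1.27 -0.73]
shift [-0.015  0.05   0.004] turn [0.     0.0007 0.    ] rows~ 0.0 0.1
```

Request:
{"op": "move_arm", "data": {
  "commands": [
    [[-0.02, 0.015, 0.004], [0, 0, 0], 0.3],
    [[-0.02, 0.03, 0.004], [0, 0, 0], 0.3],
    [[-0.02, 0.04, 0.004], [0, 0, 0], 0.3],
    [[-0.02, 0.04, 0.004], [0, 0, 0], 0.3]
  ]
}}

```text
time_s: 16.2
tool_pos: [0.4037, -0.3343, 0.0221]
tool_rot: [-0.491, 0.509, -0.508, 0.491]
ft_force: [0.2, -0.8, -1.8]
grip_width: 0.524
```

Request:
{"op": "move_arm", "data": {
  "commands": [
    [[0, 0.01, 0], [0, 0, 0], 0.3],
    [[0, 0.014, 0], [0, 0, 0], 0.3],
    [[0, 0.014, 0], [0, 0, 0], 0.3]
  ]
}}

```text
time_s: 16.58
tool_pos: [0.4039, -0.3346, 0.0211]
tool_rot: [0.491, -0.508, 0.509, -0.491]
ft_force: [-1.9, 1.6, 5.6]
grip_width: 0.529
```

Request:
{"op": "move_arm", "data": {
  "commands": [
    [[0, 0, 0], [0, 0, 0], 0.65],
    [[0, 0, 0], [0, 0, 0], 0.75],
    [[0, 0, 0], [0, 0, 0], 0.75],
    [[0, -0.1, 0], [0, 0, 0], 0.75],
    [[0, -0.4, 0], [0, 0, 0], 0.75],
    [[0, -0.8, 0], [0, 0, 0], 0.75],
    [[0, -1, 0], [0, 0, 0], 1],
    [[0, -1, 0], [0, 0, 0], 1]
  ]
}}

```text
time_s: 17.58
tool_pos: [0.4047, -0.3353, 0.1436]
tool_rot: [0.491, -0.506, 0.511, -0.491]
ft_force: [-0.2, -1.0, -0.3]
grip_width: 0.999
```

Request:
{"op": "move_arm", "data": {
  "commands": [
    [[0, -0.5, 0], [0, 0, 0], 1],
    [[-0.48, -0.7, 0.1], [0, 0, 0], 1],
    [[-0.95, -0.7, 0.2], [0, 0, 0], 1],
    [[-0.95, -0.7, 0.2], [0, 0, 0], 1]
  ]
}}

```text
time_s: 18.08
tool_pos: [0.4322, -0.2182, 0.2238]
tool_rot: [-0.492, 0.508, -0.507, 0.493]
ft_force: [0.2, -0.8, 0.5]
grip_width: 1.002
```

Request:
{"op": "move_arm", "data": {
  "commands": [
    [[-0.48, 0, 0.1], [0, 0, 0], 1],
    [[-0.95, 0, 0.2], [0, 0, 0], 1],
    [[-0.95, 0, 0.2], [0, 0, 0], 1]
  ]
}}

```text
time_s: 18.45
tool_pos: [0.4598, -0.1058, 0.2233]
tool_rot: [-0.493, 0.508, -0.507, 0.492]
ft_force: [1.0, -0.6, 0.5]
grip_width: 0.998
```

Request:
{"op": "move_arm", "data": {
  "commands": [
    [[-0.48, 0, 0.1], [0, 0, 0], 1],
    [[-0.95, 0, 0.2], [0, 0, 0], 1],
    [[-0.95, 0, 0.2], [0, 0, 0], 1],
    [[-0.95, 0, 0.2], [0, 0, 0], 1]
  ]
}}

```text
time_s: 18.95
tool_pos: [0.4874, 0.0037, 0.2237]
tool_rot: [-0.492, 0.509, -0.509, 0.49]
ft_force: [-0.3, -0.4, 0.4]
grip_width: 0.999
```

Run:
```python
from h import *
s=stat(); p,d=capture("wrist"); cv2.imwrite("pics/w6.png",p);C=cam("wrist",s);X=cloud(C,d);Z=X[...,2]
m=(np.hypot(X[...,0]-.517,X[...,1]-.137)<.05)&(Z>.064)&(Z<.082); print("toroid",rect(X[m]),m.sum(),np.median(Z[m]))
m=(np.hypot(X[...,0]-.51,X[...,1]-.129)<.075)&(Z>.035)&(Z<.045);print("pan",rect(X[m]),m.sum())
p,d=capture("top"); X=cloud(cam("top"),d);cv2.imwrite("pics/t6.png",cv2.resize(p[160:300,335:475],(560,560)))
Z=X[...,2]; m=(abs(X[...,0]-.404)<.06)&(abs(X[...,1]+.335)<.06)&(Z>.02)&(Z<.046);print("sink",rect(X[m]),m.sum(),np.percentile(Z[m],[50,95]))
m=(np.hypot(X[...,0]-.525,X[...,1]+.13)<.05)&(Z>.066);print("cap",rect(X[m]),m.sum(),np.median(Z[m]))
go(.517,.137,.05)
```

```text
t 18.95 p [0.4874 0.0037 0.2237] jawdeg -2.03 x axis [-0.035 -0.999  0.001] down [-0.002 -0.001 -1.   ] f [-0.3 -0.4  0.4] w 0.999 j [-0.07 -0.05  1.53 -0.    1.66 -0.03]
toroid (array([517.5, 138.5]), array([54.7, 55.2]), 64.0) 3147 0.07412415894024837
pan (array([510. , 129.6]), array([109. , 108.5]), 13.4) 6382
sink (array([ 402.8, -334.4]), array([80.2, 46.3]), 87.5) 463 [0.03817847 0.04114453]
cap (array([ 522.3, -128.9]), array([47.5, 47.7]), 88.4) 382 0.07528894326909885
shift [-1.123  1.45   0.207] turn [0.0003 0.     0.0002] rows~ 0.0 3.5
```

View pics/t6.png

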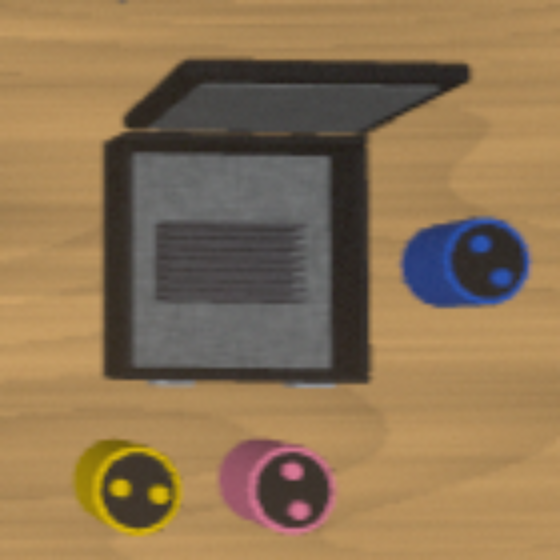

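The crop shows the heat sink lying flat in the middle of the case at (230,262), measured about 1 mm from the case's centre.

Request:
{"op": "move_arm", "data": {
  "commands": [
    [[-0.48, 0, 0.1], [0, 0, 0], 1],
    [[-1, 0, 0.21], [0, 0, 0], 1],
    [[-1, 0.2, 0.21], [0, 0, 0], 1],
    [[-1, 0.2, 0.21], [0, 0, 0], 1]
  ]
}}

```text
time_s: 19.55
tool_pos: [0.5161, 0.1229, 0.1984]
tool_rot: [-0.492, 0.51, -0.508, 0.49]
ft_force: [-0.3, -1.0, -0.3]
grip_width: 0.998
```

Request:
{"op": "move_arm", "data": {
  "commands": [
    [[-0.127, 0.2, 0], [0, 0, 0], 1],
    [[-0.127, 0.6, 0], [0, 0, 0], 1],
    [[-0.127, 0.6, 0], [0, 0, 0], 1],
    [[-0.127, 0.6, 0], [0, 0, 0], 1]
  ]
}}

```text
time_s: 20.05
tool_pos: [0.5185, 0.1384, 0.131]
tool_rot: [0.49, -0.508, 0.51, -0.492]
ft_force: [0.1, 0.2, 0.7]
grip_width: 1.004
```

Run:
```python
from h import *
s=stat(); go(.5174,.138,.054)
```

```text
t 20.05 p [0.5185 0.1384 0.131 ] jawdeg -2.07 x axis [-0.036 -0.999 -0.   ] down [ 0.003  0.    -1.   ] f [0.1 0.2 0.7] w 1.004 j [ 0.19  0.14  1.52 -0.    1.47  0.23]
shift [ 0.004  0.642 -0.011] turn [-0.0009  0.     -0.0002] rows~ 0.0 1.2
```

Request:
{"op": "move_arm", "data": {
  "commands": [
    [[0.004, 0.3, -0.01], [0, 0, 0], 1],
    [[0.004, 0.6, -0.01], [0, 0, 0], 1],
    [[0.004, 0.64, -0.01], [0, 0, 0], 1],
    [[0.004, 0.64, -0.01], [0, 0, 0], 0.7],
    [[0.004, 0.64, -0.01], [0, 0, 0], 0.4],
    [[0.004, 0.64, -0.01], [0, 0, 0], 0.4],
    [[0.004, 0.64, -0.01], [0, 0, 0], 0.4],
    [[0.004, 0.64, -0.01], [0, 0, 0], 0.4]
  ],
  "squeeze": 50
}}

```text
time_s: 21.05
tool_pos: [0.5182, 0.139, 0.0551]
tool_rot: [0.49, -0.507, 0.51, -0.493]
ft_force: [0.6, 0.6, 6.6]
grip_width: 0.639
```

Run:
```python
from h import *
s=stat(); go(.422,.337,.16)
```

```text
t 21.05 p [0.5182 0.139  0.0551] jawdeg -1.98 x axis [-0.035 -0.999 -0.001] down [ 0.006  0.001 -1.   ] f [0.6 0.6 6.6] w 0.639 j [ 0.19  0.22  1.59 -0.    1.32  0.23]
shift [-1.622 -0.878 -0.853] turn [-0.0019  0.     -0.0003] rows~ 0.0 3.9
```

Request:
{"op": "move_arm", "data": {
  "commands": [
    [[0, -0.1, 0], [0, 0, 0], 0.4],
    [[0, -0.4, 0], [0, 0, 0], 0.4],
    [[0, -0.8, 0], [0, 0, 0], 0.4],
    [[0, -0.8, 0], [0, 0, 0], 0.4]
  ]
}}

```text
time_s: 21.55
tool_pos: [0.5183, 0.1393, 0.1533]
tool_rot: [0.489, -0.507, 0.51, -0.494]
ft_force: [0.7, -0.6, -4.2]
grip_width: 0.634
```

Request:
{"op": "move_arm", "data": {
  "commands": [
    [[-0.4, 0, -0.2], [0, 0, 0], 0.4],
    [[-0.82, 0, -0.43], [0, 0, 0], 0.4],
    [[-0.82, 0, -0.43], [0, 0, 0], 0.4]
  ]
}}

```text
time_s: 21.92
tool_pos: [0.4656, 0.2416, 0.1467]
tool_rot: [-0.493, 0.508, -0.507, 0.492]
ft_force: [0.7, -0.8, -4.1]
grip_width: 0.631
```

Request:
{"op": "move_arm", "data": {
  "commands": [
    [[-0.4, 0, -0.2], [0, 0, 0], 0.4],
    [[-0.81, 0, -0.43], [0, 0, 0], 0.4],
    [[-0.81, 0.3, -0.43], [0, 0, 0], 0.4],
    [[-0.81, 0.5, -0.43], [0, 0, 0], 0.4],
    [[-0.81, 0.5, -0.43], [0, 0, 0], 0.4]
  ]
}}

```text
time_s: 22.55
tool_pos: [0.4185, 0.3363, 0.0848]
tool_rot: [-0.493, 0.509, -0.508, 0.489]
ft_force: [-0.5, -1.2, -3.5]
grip_width: 0.632
```

Run:
```python
from h import *
s=stat(); go(.422,.338,.046)
```

```text
t 22.55 p [0.4185 0.3363 0.0848] jawdeg -2.0 x axis [-0.035 -0.999  0.004] down [-0.005 -0.004 -1.   ] f [-0.5 -1.2 -3.5] w 0.632 j [ 0.61  0.2   1.56 -0.    1.39  0.64]
shift [-0.017  0.323  0.03 ] turn [0.0016 0.     0.0013] rows~ 0.0 0.6
```

Request:
{"op": "move_arm", "data": {
  "commands": [
    [[-0.016, 0.1, 0.025], [0, 0, 0], 0.4],
    [[-0.016, 0.2, 0.025], [0, 0, 0], 0.4],
    [[-0.016, 0.24, 0.025], [0, 0, 0], 0.4],
    [[-0.016, 0.26, 0.025], [0, 0, 0], 0.4],
    [[-0.016, 0.26, 0.025], [0, 0, 0], 0.4]
  ]
}}

```text
time_s: 23.18
tool_pos: [0.4229, 0.3397, 0.0566]
tool_rot: [0.491, -0.509, 0.509, -0.491]
ft_force: [-0.1, 0.1, -3.5]
grip_width: 0.636
```

Run:
```python
from h import *
s=stat(); go(.422,.338,.045)
```

```text
t 23.18 p [0.4229 0.3397 0.0566] jawdeg -1.98 x axis [-0.034 -0.999 -0.   ] down [ 0.  0. -1.] f [-0.1  0.1 -3.5] w 0.636 j [ 0.61  0.24  1.57 -0.    1.33  0.64]
shift [ 0.014  0.097 -0.007] turn [-0.0001  0.     -0.    ] rows~ 0.0 0.2
```

Request:
{"op": "move_arm", "data": {
  "commands": [
    [[0.014, 0.03, -0.007], [0, 0, 0], 0.4],
    [[0.014, 0.05, -0.007], [0, 0, 0], 0.4],
    [[0.014, 0.065, -0.007], [0, 0, 0], 0.4],
    [[0.014, 0.08, -0.007], [0, 0, 0], 0.4],
    [[0.014, 0.08, -0.007], [0, 0, 0], 0.4]
  ]
}}

```text
time_s: 23.8
tool_pos: [0.4219, 0.3379, 0.0467]
tool_rot: [0.491, -0.509, 0.509, -0.491]
ft_force: [-0.8, -0.5, -4.1]
grip_width: 0.64
```

Request:
{"op": "move_arm", "data": {
  "commands": [
    [[0, 0.01, 0], [0, 0, 0], 0.4],
    [[0, 0.015, 0], [0, 0, 0], 0.4],
    [[0, 0.015, 0], [0, 0, 0], 0.4]
  ]
}}

```text
time_s: 24.18
tool_pos: [0.422, 0.338, 0.0453]
tool_rot: [0.491, -0.508, 0.509, -0.491]
ft_force: [-1.2, -0.4, -2.1]
grip_width: 0.633
```

Request:
{"op": "move_arm", "data": {
  "commands": [
    [[0, 0.006, 0], [0, 0, 0], 0.4],
    [[0, 0.006, 0], [0, 0, 0], 0.4]
  ]
}}

```text
time_s: 24.42
tool_pos: [0.422, 0.3381, 0.0452]
tool_rot: [0.491, -0.508, 0.509, -0.491]
ft_force: [-4.2, -3.0, 6.1]
grip_width: 0.636
```

Request:
{"op": "move_arm", "data": {
  "commands": [
    [[0, 0, 0], [0, 0, 0], 0.8],
    [[0, 0, 0], [0, 0, 0], 1],
    [[0, 0, 0], [0, 0, 0], 1],
    [[0, 0, 0], [0, 0, 0], 1],
    [[0, -0.1, 0], [0, 0, 0], 1],
    [[0, -0.5, 0], [0, 0, 0], 1],
    [[0, -1, 0], [0, 0, 0], 1],
    [[0, -1, 0], [0, 0, 0], 1]
  ]
}}

```text
time_s: 25.42
tool_pos: [0.4242, 0.3396, 0.1715]
tool_rot: [0.487, -0.508, 0.509, -0.496]
ft_force: [-0.1, -0.0, 0.4]
grip_width: 1.0
```

Request:
{"op": "move_arm", "data": {
  "commands": [
    [[0.2, -0.4, 0.06], [0, 0, 0], 1],
    [[0.6, -0.4, 0.15], [0, 0, 0], 1],
    [[0.96, -0.4, 0.244], [0, 0, 0], 1],
    [[0.96, -0.4, 0.244], [0, 0, 0], 1]
  ]
}}

```text
time_s: 25.92
tool_pos: [0.4476, 0.2196, 0.2124]
tool_rot: [0.49, -0.509, 0.51, -0.49]
ft_force: [0.3, 0.4, 0.5]
grip_width: 1.001
```

Request:
{"op": "move_arm", "data": {
  "commands": [
    [[0.48, 0, 0.12], [0, 0, 0], 1],
    [[0.96, 0, 0.244], [0, 0, 0], 1],
    [[0.96, 0, 0.244], [0, 0, 0], 1]
  ]
}}

```text
time_s: 26.3
tool_pos: [0.4729, 0.1033, 0.2121]
tool_rot: [0.49, -0.51, 0.51, -0.49]
ft_force: [-0.2, 0.8, -0.1]
grip_width: 1.001
```

Request:
{"op": "move_arm", "data": {
  "commands": [
    [[0.48, 0, 0.12], [0, 0, 0], 1],
    [[0.96, 0, 0.244], [0, 0, 0], 1],
    [[0.96, 0, 0.244], [0, 0, 0], 1]
  ]
}}

```text
time_s: 26.68
tool_pos: [0.4982, -0.0121, 0.212]
tool_rot: [-0.491, 0.51, -0.509, 0.49]
ft_force: [0.3, 0.4, 0.4]
grip_width: 1.001
```

Request:
{"op": "move_arm", "data": {
  "commands": [
    [[0.48, 0, 0.12], [0, 0, 0], 1],
    [[0.9, 0, 0.244], [0, 0, 0], 1],
    [[0.9, 0, 0.244], [0, 0, 0], 1],
    [[0.9, 0, 0.244], [0, 0, 0], 1]
  ]
}}

```text
time_s: 27.18
tool_pos: [0.5235, -0.1175, 0.2121]
tool_rot: [-0.492, 0.509, -0.508, 0.492]
ft_force: [-0.0, 0.0, 0.8]
grip_width: 1.002
```

Run:
```python
from h import *
s=stat(); p,d=capture("wrist"); cv2.imwrite("pics/w7.png",p);C=cam("wrist",s);X=cloud(C,d);Z=X[...,2]
m=(np.hypot(X[...,0]-.523,X[...,1]+.128)<.05)&(Z>.07)&(Z<.08);print("cap",rect(X[m]),m.sum(),np.median(Z[m]))
p,d=capture("top");cv2.imwrite("pics/t7.png",p);X=cloud(cam("top"),d);Z=X[...,2]
m=(np.hypot(X[...,0]-.422,X[...,1]-.337)<.055)&(Z>.055)&(Z<.08); print("toroid",rect(X[m]),m.sum(),np.median(Z[m]))
m=(np.hypot(X[...,0]-.51,X[...,1]-.129)<.075)&(Z>.035)&(Z<.045);print("pan",rect(X[m]),m.sum())
go(.523,-.128,.05)
```

```text
t 27.18 p [ 0.5235 -0.1175  0.2121] jawdeg -1.88 x axis [-0.033 -0.999 -0.001] down [-0.001  0.001 -1.   ] f [-0.   0.   0.8] w 1.002 j [-0.29  0.09  1.41  0.    1.64 -0.26]
cap (array([ 523.3, -127.8]), array([49.7, 48.3]), 89.0) 1850 0.0762430161647551
toroid (array([420.8, 336.8]), array([54.5, 53.9]), 47.4) 481 0.06280482415504718
pan (array([509.7, 128.7]), array([108. , 108.5]), 89.6) 1708
shift [ 8.900e-02  1.354e+00 -1.000e-03] turn [-0.      0.     -0.0001] rows~ 0.0 2.6
```

Request:
{"op": "move_arm", "data": {
  "commands": [
    [[0.09, 0, 0], [0, 0, 0], 1],
    [[0.09, 0.4, 0], [0, 0, 0], 1],
    [[0.09, 0.8, 0], [0, 0, 0], 1],
    [[0.09, 0.8, 0], [0, 0, 0], 1]
  ]
}}

```text
time_s: 27.78
tool_pos: [0.5207, -0.1294, 0.1128]
tool_rot: [-0.493, 0.511, -0.506, 0.49]
ft_force: [0.6, 0.1, 0.5]
grip_width: 0.998
```

Request:
{"op": "move_arm", "data": {
  "commands": [
    [[0, 0.3, 0], [0, 0, 0], 1],
    [[0, 0.53, 0], [0, 0, 0], 1],
    [[0, 0.53, 0], [0, 0, 0], 1],
    [[0, 0.53, 0], [0, 0, 0], 0.7],
    [[0, 0.53, 0], [0, 0, 0], 0.3],
    [[0, 0.53, 0], [0, 0, 0], 0.3],
    [[0, 0.53, 0], [0, 0, 0], 0.3],
    [[0, 0.53, 0], [0, 0, 0], 0.3]
  ]
}}

```text
time_s: 28.78
tool_pos: [0.5243, -0.1306, 0.0553]
tool_rot: [0.491, -0.507, 0.51, -0.492]
ft_force: [-0.5, -0.1, 6.0]
grip_width: 0.571
```

Run:
```python
from h import *
s=stat(); go(.51,.1295,.16)
```

```text
t 28.77 p [ 0.5243 -0.1306  0.0553] jawdeg -1.97 x axis [-0.034 -0.999  0.001] down [ 0.004 -0.001 -1.   ] f [-0.5 -0.1  6. ] w 0.571 j [-0.31  0.23  1.58 -0.    1.32 -0.28]
shift [-2.161 -0.876 -0.19 ] turn [-0.0012 -0.      0.0004] rows~ 0.0 4.5
```

Request:
{"op": "move_arm", "data": {
  "commands": [
    [[0, -0.1, 0], [0, 0, 0], 0.3],
    [[0, -0.4, 0], [0, 0, 0], 0.3],
    [[0, -0.8, 0], [0, 0, 0], 0.3],
    [[0, -0.8, 0], [0, 0, 0], 0.3]
  ]
}}

```text
time_s: 29.28
tool_pos: [0.5251, -0.1308, 0.1544]
tool_rot: [0.49, -0.506, 0.511, -0.493]
ft_force: [-0.8, 0.6, -1.1]
grip_width: 0.563
```

Request:
{"op": "move_arm", "data": {
  "commands": [
    [[-0.36, 0, -0.03], [0, 0, 0], 0.3],
    [[-0.71, 0, -0.064], [0, 0, 0], 0.3],
    [[-0.71, 0, -0.064], [0, 0, 0], 0.3]
  ]
}}

```text
time_s: 29.65
tool_pos: [0.5176, -0.0425, 0.1481]
tool_rot: [-0.492, 0.508, -0.507, 0.492]
ft_force: [-0.3, 0.1, -0.9]
grip_width: 0.567
```

Request:
{"op": "move_arm", "data": {
  "commands": [
    [[-0.36, 0, -0.03], [0, 0, 0], 0.3],
    [[-0.71, 0, -0.064], [0, 0, 0], 0.3],
    [[-0.71, 0, -0.064], [0, 0, 0], 0.3]
  ]
}}

```text
time_s: 30.02
tool_pos: [0.5131, 0.042, 0.1483]
tool_rot: [-0.492, 0.508, -0.508, 0.492]
ft_force: [-0.8, -0.3, -2.5]
grip_width: 0.57
```

Request:
{"op": "move_arm", "data": {
  "commands": [
    [[-0.36, 0, -0.03], [0, 0, 0], 0.3],
    [[-0.72, 0, -0.064], [0, 0, 0], 0.3],
    [[-0.72, 0.2, -0.064], [0, 0, 0], 0.3],
    [[-0.72, 0.4, -0.064], [0, 0, 0], 0.3],
    [[-0.72, 0.4, -0.064], [0, 0, 0], 0.3]
  ]
}}

```text
time_s: 30.65
tool_pos: [0.5077, 0.1258, 0.0985]
tool_rot: [-0.493, 0.51, -0.508, 0.489]
ft_force: [-1.3, -0.8, -2.9]
grip_width: 0.563
```

Run:
```python
from h import *
s=stat(); go(.51,.1267,.0853)
```

```text
t 30.65 p [0.5077 0.1258 0.0985] jawdeg -2.04 x axis [-0.036 -0.999  0.002] down [-0.005 -0.001 -1.   ] f [-1.3 -0.8 -2.9] w 0.563 j [ 0.17  0.14  1.59 -0.    1.41  0.21]
shift [-0.008  0.11   0.02 ] turn [0.0016 0.     0.0005] rows~ 0.0 0.2
```

Request:
{"op": "move_arm", "data": {
  "commands": [
    [[-0.008, 0, 0.01], [0, 0, 0], 0.3],
    [[-0.008, 0, 0.01], [0, 0, 0], 0.3]
  ]
}}

```text
time_s: 30.9
tool_pos: [0.5109, 0.1279, 0.1021]
tool_rot: [0.491, -0.508, 0.509, -0.492]
ft_force: [-0.5, -0.3, -1.1]
grip_width: 0.569
```

Run:
```python
from h import *
s=stat(); go(.51,.1267,.0853)
```

```text
t 30.9 p [0.5109 0.1279 0.1021] jawdeg -2.0 x axis [-0.035 -0.999 -0.   ] down [ 0.002  0.    -1.   ] f [-0.5 -0.3 -1.1] w 0.569 j [ 0.18  0.14  1.58 -0.    1.41  0.21]
shift [ 0.01   0.14  -0.008] turn [-0.0007  0.     -0.0001] rows~ 0.0 0.3
```

Request:
{"op": "move_arm", "data": {
  "commands": [
    [[0.01, 0.04, -0.008], [0, 0, 0], 0.3],
    [[0.01, 0.07, -0.008], [0, 0, 0], 0.3],
    [[0.01, 0.09, -0.008], [0, 0, 0], 0.3],
    [[0.01, 0.11, -0.008], [0, 0, 0], 0.3],
    [[0.01, 0.12, -0.008], [0, 0, 0], 0.3],
    [[0.01, 0.12, -0.008], [0, 0, 0], 0.3]
  ]
}}

```text
time_s: 31.65
tool_pos: [0.509, 0.127, 0.0863]
tool_rot: [0.491, -0.509, 0.509, -0.491]
ft_force: [-0.2, -0.1, -1.3]
grip_width: 0.565
```

Request:
{"op": "move_arm", "data": {
  "commands": [
    [[0, 0.01, 0], [0, 0, 0], 0.3],
    [[0, 0.015, 0], [0, 0, 0], 0.3],
    [[0, 0.015, 0], [0, 0, 0], 0.3]
  ]
}}

```text
time_s: 32.02
tool_pos: [0.5092, 0.1271, 0.0853]
tool_rot: [0.491, -0.508, 0.509, -0.492]
ft_force: [-1.0, -0.5, 4.0]
grip_width: 0.566
```

Request:
{"op": "move_arm", "data": {
  "commands": [
    [[0, 0, 0], [0, 0, 0], 0.8],
    [[0, 0, 0], [0, 0, 0], 1],
    [[0, 0, 0], [0, 0, 0], 1],
    [[0, 0, 0], [0, 0, 0], 1],
    [[0, -0.1, 0], [0, 0, 0], 1],
    [[0, -0.5, 0], [0, 0, 0], 1],
    [[0, -1, 0], [0, 0, 0], 1],
    [[0, -1, 0], [0, 0, 0], 1]
  ]
}}

```text
time_s: 33.02
tool_pos: [0.5113, 0.1275, 0.2116]
tool_rot: [0.488, -0.506, 0.511, -0.495]
ft_force: [0.7, 1.0, -0.4]
grip_width: 1.001
```

Request:
{"op": "move_arm", "data": {
  "commands": [
    [[0.2, -0.5, 0.04], [0, 0, 0], 1],
    [[0.6, -0.5, 0.15], [0, 0, 0], 1],
    [[0.98, -0.5, 0.2], [0, 0, 0], 1],
    [[0.98, -0.5, 0.2], [0, 0, 0], 1]
  ]
}}

```text
time_s: 33.52
tool_pos: [0.5289, 0.0062, 0.2642]
tool_rot: [-0.491, 0.51, -0.509, 0.49]
ft_force: [0.2, -0.3, -1.1]
grip_width: 1.004
```

Run:
```python
from h import *
s=stat(); p,d=capture("top");X=cloud(cam("top"),d);Z=X[...,2]
w,dw=capture("wrist"); cv2.imwrite("pics/v8.png",np.hstack([cv2.resize(p[130:270,60:240],(450,350)),cv2.resize(w,(467,350))])[:, :800])
m=(np.hypot(X[...,0]-.51,X[...,1]-.129)<.05)&(Z>.098)&(Z<.125); print("cap",rect(X[m]),m.sum(),np.median(Z[m]))
m=(np.hypot(X[...,0]-.51,X[...,1]-.129)<.075)&(Z>.035)&(Z<.045);print("pan",rect(X[m]),m.sum())
m=(np.hypot(X[...,0]-.422,X[...,1]-.337)<.055)&(Z>.055)&(Z<.08); print("toroid",rect(X[m]),m.sum())
a=np.radians(-2.1);c=np.array([.4038,-.335])+.155*np.array([np.cos(a),np.sin(a)])
go(c[0],c[1],.26,-92.1)
```

```text
t 33.52 p [0.5289 0.0062 0.2642] jawdeg -2.21 x axis [-0.039 -0.999  0.   ] down [-0.001 -0.    -1.   ] f [ 0.2 -0.3 -1.1] w 1.004 j [-0.06  0.06  1.34 -0.    1.74 -0.02]
cap (array([508.5, 122.9]), array([48.9, 37.1]), 0.6) 342 0.10534878498577138
pan (array([522.8, 116.2]), array([84. , 81.8]), 87.4) 645
toroid (array([420., 337.]), array([54.7, 54.9]), 36.9) 481
shift [2.901 0.034 0.352] turn [ 1.000e-04 -4.995e-01 -3.000e-04] rows~ 8.4 5.6
```

View pics/v8.png

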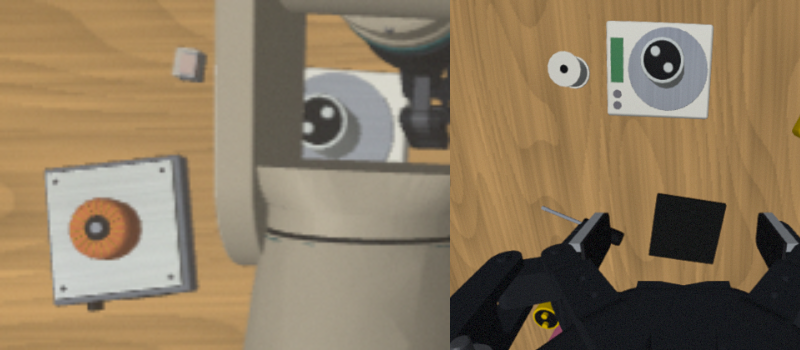

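The toroid sits in the middle of the plate (left crop, 97,228). The capacitor stands upright on the pan (right crop, 662,60), released.

Request:
{"op": "move_arm", "data": {
  "commands": [
    [[0.48, 0, 0.06], [0, 0, 0], 0],
    [[0.97, 0, 0.118], [0, 0, 0], 0],
    [[0.97, 0, 0.118], [0, 0, 0], 0]
  ]
}}

```text
time_s: 34.0
tool_pos: [0.539, -0.11, 0.264]
tool_rot: [-0.491, 0.51, -0.509, 0.49]
ft_force: [-0.4, 0.3, -0.5]
grip_width: 0.377
```

Request:
{"op": "move_arm", "data": {
  "commands": [
    [[0.48, 0, 0.06], [0, 0, 0], 0],
    [[0.97, 0, 0.118], [0, 0, 0], 0],
    [[0.97, 0, 0.118], [0, 0, 0], 0]
  ]
}}

```text
time_s: 34.38
tool_pos: [0.5493, -0.2262, 0.2636]
tool_rot: [-0.491, 0.51, -0.509, 0.491]
ft_force: [0.2, 1.1, -0.4]
grip_width: -0.003
```

Request:
{"op": "move_arm", "data": {
  "commands": [
    [[0.48, 0, 0.06], [0, 0.055, 0], 0],
    [[0.96, 0, 0.118], [0, 0.11, 0], 0],
    [[0.96, 0, 0.118], [0, 0.165, 0], 0],
    [[0.96, 0, 0.118], [0, 0.22, 0], 0],
    [[0.96, 0, 0.118], [0, 0.275, 0], 0],
    [[0.96, 0, 0.118], [0, 0.33, 0], 0],
    [[0.96, 0, 0.118], [0, 0.385, 0], 0],
    [[0.96, 0, 0.118], [0, 0.44, 0], 0]
  ]
}}

```text
time_s: 35.38
tool_pos: [0.5607, -0.3376, 0.2648]
tool_rot: [-0.053, 0.705, -0.705, 0.054]
ft_force: [-0.3, -0.2, 0.8]
grip_width: -0.001
```

Run:
```python
from h import *
s=stat()
a=np.radians(-2.1);c=np.array([.4038,-.335])+.140*np.array([np.cos(a),np.sin(a)])
go(c[0],c[1],.172,-92.1)
p,d=capture("wrist");C=cam("wrist",s);A=cloud(C,d)
b=A[(A[...,0]>.46)&(A[...,0]<.54)&(abs(A[...,1]+.335)<.06)&(A[...,2]>.08)&(A[...,2]<.21)]
if len(b)>20:print(len(b),b.min(0),b.max(0))
```

```text
t 35.38 p [ 0.5607 -0.3376  0.2648] jawdeg -81.32 x axis [-0.989 -0.151 -0.   ] down [ 0.     0.001 -1.   ] f [-0.3 -0.2  0.8] w -0.001 j [-0.6   0.43  0.91  0.    1.8   0.82]
shift [ 0.144  0.774 -0.   ] turn [ 0.0002  0.0599 -0.0001] rows~ 1.0 1.5
2044 [ 0.48522414 -0.39499812  0.08003076] [ 0.49624986 -0.27506871  0.18836913]
```

Request:
{"op": "move_arm", "data": {
  "commands": [
    [[0, 0.1, 0], [0, 0.06, 0], 0],
    [[0, 0.5, 0], [0, 0.06, 0], 0],
    [[0, 0.77, 0], [0, 0.06, 0], 0],
    [[0, 0.77, 0], [0, 0.06, 0], 0],
    [[0, 0.77, 0], [0, 0.06, 0], 0]
  ]
}}

```text
time_s: 36.05
tool_pos: [0.5605, -0.3399, 0.1745]
tool_rot: [-0.012, -0.707, 0.708, 0.01]
ft_force: [0.0, 0.0, 2.2]
grip_width: -0.002
```

Run:
```python
from h import *
s=stat(); a=np.radians(-2.1);e=np.array([np.cos(a),np.sin(a)])
p=s["tool_pos"]; print("case x",(p[:2]-[.4038,-.335])@e,"y",(p[:2]-[.4038,-.335])@[-e[1],e[0]])
x0=(p[:2]-[.4038,-.335])@e
for t in (90,80,70,60,50,40,30,20,15,10,5,0):
    u=np.radians(t);r=.11
    X=.071-r*np.cos(u)+.01*np.sin(u)+.011;Z=.055+r*np.sin(u)+.01*np.cos(u)+.008
    print(t,round(X,3),round(Z,3),"tool x",round((x0-X)/.12,2),"tool y",round((p[2]-Z)/.12,2))
```

```text
t 36.05 p [ 0.5605 -0.3399  0.1745] jawdeg -91.84 x axis [-0.999  0.032 -0.002] down [ 0.002 -0.001 -1.   ] f [0.  0.  2.2] w -0.002 j [-0.6   0.45  1.07  0.    1.62  1.  ]
case x 0.15676663431824728 y 0.0008917012009264201
90 0.092 0.173 tool x 0.54 tool y 0.01
80 0.073 0.173 tool x 0.7 tool y 0.01
70 0.054 0.17 tool x 0.86 tool y 0.04
60 0.036 0.163 tool x 1.01 tool y 0.09
50 0.019 0.154 tool x 1.15 tool y 0.17
40 0.004 0.141 tool x 1.27 tool y 0.28
30 -0.008 0.127 tool x 1.38 tool y 0.4
20 -0.018 0.11 tool x 1.46 tool y 0.54
15 -0.022 0.101 tool x 1.49 tool y 0.61
10 -0.025 0.092 tool x 1.51 tool y 0.69
5 -0.027 0.083 tool x 1.53 tool y 0.77
0 -0.028 0.073 tool x 1.54 tool y 0.85
```

Request:
{"op": "move_arm", "data": {
  "commands": [
    [[0.2, 0, 0], [0, 0, 0], 0],
    [[0.32, 0, 0], [0, 0, 0], 0],
    [[0.4, 0, 0], [0, 0, 0], 0],
    [[0.48, 0.01, 0], [0, 0, 0], 0],
    [[0.54, 0.01, 0], [0, 0, 0], 0],
    [[0.6, 0.01, 0], [0, 0, 0], 0],
    [[0.66, 0.01, 0], [0, 0, 0], 0],
    [[0.7, 0.01, 0], [0, 0, 0], 0]
  ]
}}

```text
time_s: 37.05
tool_pos: [0.475, -0.3377, 0.1708]
tool_rot: [0.012, 0.707, -0.707, -0.012]
ft_force: [0.7, -1.3, -0.4]
grip_width: 0.003
```

Run:
```python
from h import *
s=stat()
p,d=capture("top");A=cloud(cam("top"),d)
b=A[(A[...,0]>.40)&(A[...,0]<.52)&(abs(A[...,1]+.39)<.015)&(A[...,2]>.08)&(A[...,2]<.21)]
if len(b)>20:print(len(b),b.min(0),b.max(0),np.degrees(np.arctan2(1,np.polyfit(b[:,2],b[:,0],1)[0])))
w,_=capture("scene");cv2.imwrite("pics/v9.png",cv2.resize(w[60:260,100:340],(720,600)))
```

```text
t 37.05 p [ 0.475  -0.3377  0.1708] jawdeg -91.99 x axis [-0.999  0.035  0.   ] down [-0.  0. -1.] f [ 0.7 -1.3 -0.4] w 0.003 j [-0.68  0.24  1.33 -0.    1.57  0.92]
42 [ 0.44567461 -0.40396185  0.1779164 ] [ 0.45139234 -0.37554707  0.1987363 ] 82.20490244108201
```

View pics/v9.png

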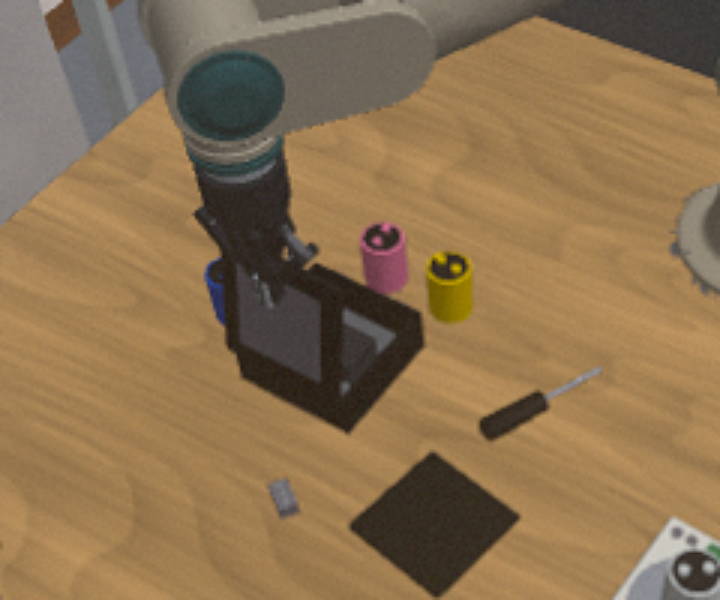

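The lid has come past upright, with the closed fingertips on its outer face at about (270,280).

Request:
{"op": "move_arm", "data": {
  "commands": [
    [[0.08, 0.01, 0], [0, 0, 0], 0],
    [[0.16, 0.03, 0], [0, 0, 0], 0],
    [[0.24, 0.055, 0], [0, 0, 0], 0],
    [[0.31, 0.08, 0], [0, 0, 0], 0],
    [[0.38, 0.12, 0], [0, 0, 0], 0],
    [[0.45, 0.16, 0], [0, 0, 0], 0],
    [[0.51, 0.21, 0], [0, 0, 0], 0],
    [[0.57, 0.27, 0], [0, 0, 0], 0]
  ]
}}

```text
time_s: 38.15
tool_pos: [0.4066, -0.3354, 0.1384]
tool_rot: [-0.012, -0.707, 0.707, 0.012]
ft_force: [-0.4, -0.5, 1.3]
grip_width: -0.003
```

Request:
{"op": "move_arm", "data": {
  "commands": [
    [[0.06, 0.06, 0], [0, 0, 0], 0],
    [[0.11, 0.12, 0], [0, 0, 0], 0],
    [[0.15, 0.19, 0], [0, 0, 0], 0],
    [[0.19, 0.26, 0], [0, 0, 0], 0],
    [[0.22, 0.33, 0], [0, 0, 0], 0],
    [[0.23, 0.37, 0], [0, 0, 0], 0],
    [[0.24, 0.4, 0], [0, 0, 0], 0],
    [[0.24, 0.4, 0], [0, 0, 0], 0]
  ]
}}

```text
time_s: 39.15
tool_pos: [0.3782, -0.3343, 0.0904]
tool_rot: [0.012, 0.707, -0.707, -0.012]
ft_force: [-0.1, -0.4, 0.5]
grip_width: -0.005
```

Run:
```python
from h import *
s=stat()
p,d=capture("top");A=cloud(cam("top"),d)
b=A[(A[...,0]>.33)&(A[...,0]<.46)&(abs(A[...,1]+.385)<.015)&(A[...,2]>.06)&(A[...,2]<.21)]
if len(b)>20:print(len(b),b.min(0),b.max(0),"lid deg",-np.degrees(np.arctan(np.polyfit(b[:,0],b[:,2],1)[0])))
```

```text
t 39.15 p [ 0.3782 -0.3343  0.0904] jawdeg -91.98 x axis [-0.999  0.034  0.   ] down [-0.  0. -1.] f [-0.1 -0.4  0.5] w -0.005 j [-0.8   0.1   1.65 -0.    1.39  0.81]
21 [ 0.33635163 -0.38289245  0.06561923] [ 0.45972713 -0.37016194  0.08362533] lid deg 7.5244962084961315
```

Request:
{"op": "move_arm", "data": {
  "commands": [
    [[0, 0.03, 0], [0, 0, 0], 0],
    [[0, 0.06, 0], [0, 0, 0], 0],
    [[0, 0.09, 0], [0, 0, 0], 0],
    [[0, 0.11, 0], [0, 0, 0], 0],
    [[0, 0.13, 0], [0, 0, 0], 0],
    [[0, 0.14, 0], [0, 0, 0], 0],
    [[0, 0.14, 0], [0, 0, 0], 0]
  ]
}}

```text
time_s: 40.08
tool_pos: [0.3783, -0.3343, 0.0737]
tool_rot: [0.012, 0.707, -0.707, -0.012]
ft_force: [0.8, -0.7, 0.0]
grip_width: 0.0
```

Request:
{"op": "move_arm", "data": {
  "commands": [
    [[0, 0.008, 0], [0, 0, 0], 0],
    [[0, 0.015, 0], [0, 0, 0], 0],
    [[0, 0.015, 0], [0, 0, 0], 0]
  ]
}}

```text
time_s: 40.45
tool_pos: [0.3785, -0.3344, 0.0734]
tool_rot: [-0.012, -0.707, 0.707, 0.012]
ft_force: [-4.3, 3.0, 9.3]
grip_width: -0.003
```

Request:
{"op": "move_arm", "data": {
  "commands": [
    [[0, -0.1, 0], [0, 0, 0], 0],
    [[0, -0.4, 0], [0, 0, 0], 0],
    [[0, -0.9, 0], [0, 0, 0], 0],
    [[0, -1, 0], [0, 0, 0], 0],
    [[0, -1, 0], [0, 0, 0], 0]
  ]
}}

```text
time_s: 41.08
tool_pos: [0.3786, -0.3346, 0.1929]
tool_rot: [-0.013, -0.706, 0.708, 0.012]
ft_force: [0.4, 0.0, -0.7]
grip_width: -0.001
```

Request:
{"op": "move_arm", "data": {
  "commands": [
    [[0, -0.3, -0.4], [0, 0, 0], 0],
    [[0, -0.3, -0.9], [0, 0, 0], 0],
    [[0, -0.3, -0.9], [0, 0, 0], 0]
  ]
}}

```text
time_s: 41.45
tool_pos: [0.3819, -0.2235, 0.2265]
tool_rot: [0.01, 0.708, -0.706, -0.011]
ft_force: [-0.9, -1.4, -0.4]
grip_width: -0.001
```

Run:
```python
from h import *
s=stat()
p,d=capture("top");A=cloud(cam("top"),d);Z=A[...,2]
m=(abs(A[...,0]-.404)<.09)&(abs(A[...,1]+.335)<.085)&(Z>.04)&(Z<.1)
k=np.polyfit(A[m][:,0],A[m][:,2],1);print("lid",rect(A[m]),m.sum(),"deg",-np.degrees(np.arctan(k[0])),"z free/hinge",np.polyval(k,[.333,.475]))
m=(np.hypot(A[...,0]-.51,A[...,1]-.129)<.05)&(Z>.098)&(Z<.125); print("cap",rect(A[m]),m.sum(),np.median(Z[m]))
m=(np.hypot(A[...,0]-.422,A[...,1]-.337)<.055)&(Z>.055)&(Z<.08); print("toroid",rect(A[m]),m.sum())
cv2.imwrite("pics/fin.png",p)
```

```text
t 41.45 p [ 0.3819 -0.2235  0.2265] jawdeg -91.75 x axis [-1.     0.03   0.002] down [-0.002  0.002 -1.   ] f [-0.9 -1.4 -0.4] w -0.001 j [-0.61 -0.18  1.65  0.    1.68  0.99]
lid (array([ 397.7, -340.2]), array([ 28.8, 195.2]), 42.6) 32 deg -3.1014651215081566 z free/hinge [0.056306   0.06400009]
cap (array([508.1, 128.3]), array([48.3, 48.1]), 3.1) 414 0.10507614039246621
toroid (array([420.6, 336.2]), array([54. , 54.1]), 42.4) 484
```

View pics/fin.png

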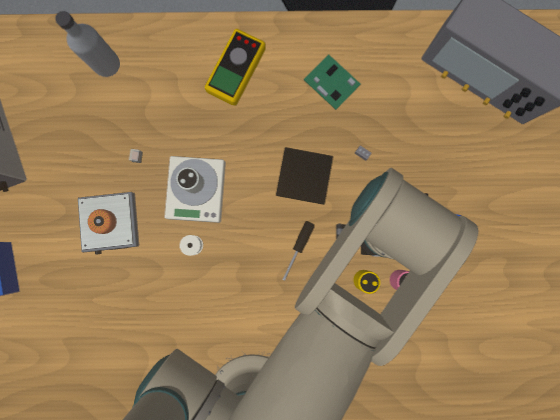

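The toroid at (100,222) and the capacitor at (188,180) stand on their stations. The arm hides the case, so I'll move it clear and check the lid.

Request:
{"op": "move_arm", "data": {
  "commands": [
    [[0, 0, -0.5], [0, 0, 0], 0],
    [[0, 0, -1], [0, 0, 0], 0],
    [[0, 0, -1], [0, 0, 0], 0]
  ]
}}

```text
time_s: 41.88
tool_pos: [0.3861, -0.1044, 0.2268]
tool_rot: [0.01, 0.707, -0.707, -0.011]
ft_force: [0.2, -0.4, -0.9]
grip_width: -0.003
```

Request:
{"op": "move_arm", "data": {
  "commands": [
    [[-0.2, 0, -0.5], [0, 0, 0], 0],
    [[-0.2, 0, -1], [0, 0, 0], 0],
    [[-0.2, 0, -1], [0, 0, 0], 0],
    [[-0.2, 0, -1], [0, 0, 0], 0]
  ]
}}

```text
time_s: 42.38
tool_pos: [0.4144, 0.0114, 0.2271]
tool_rot: [-0.012, -0.707, 0.707, 0.013]
ft_force: [0.3, -0.5, -0.6]
grip_width: 0.003
```

Run:
```python
from h import *
s=stat()
p,d=capture("top");A=cloud(cam("top"),d);Z=A[...,2]
m=(abs(A[...,0]-.404)<.09)&(abs(A[...,1]+.335)<.085)&(Z>.05)&(Z<.1)
k=np.polyfit(A[m][:,0],A[m][:,2],1);print("lid",rect(A[m]),m.sum(),"deg",-np.degrees(np.arctan(k[0])),"z free/hinge",np.polyval(k,[.333,.475]))
```

```text
t 42.38 p [0.4144 0.0114 0.2271] jawdeg -92.04 x axis [-0.999  0.036  0.002] down [-0.002 -0.001 -1.   ] f [ 0.3 -0.5 -0.6] w 0.003 j [-0.06 -0.26  1.72 -0.    1.69  1.55]
lid (array([ 403.3, -334.7]), array([141.5, 145. ]), 87.9) 3902 deg -0.0952229670690246 z free/hinge [0.06445813 0.06469413]
```

The lid is flat at 65 mm, so it is fully shut, and nothing is touching the robot.

```bash
python3 -c "
from plant import *
print(job_done())"
```

```text
the job is handed in; nothing more can be done
None
```

The job is done and handed in at about 42 s on the robot's clock. I parked the capacitor on the pad, then moved the heat sink into the case, the toroid to the test plate and the capacitor to the balance. The lid was pushed shut last.

My last checks, all from the top camera:

| Item | Measured offset from centre | State |
|---|---|---|
| Toroid on the test plate | about 1–2 mm | flat and released |
| Capacitor on the pan | about 2 mm | upright and released |
| Heat sink in the case | about 1 mm, measured before the lid closed | flat and released |
| Lid | not applicable | shut: tilt −0.1°, top at about 65 mm |

- **Forces:** set-down and lid contact forces read at the end of each move stayed under about 12 N. The gripper was clear of everything at the end.
- **Failed checks:** two intermediate top-camera measurements were spoiled because the arm was in the way. One was of the capacitor and the other of the lid. I repeated both once the arm was clear, and they came out fine.

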